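# Uncouple the air lance from the safety coupler

### The job

Take the air lance off the safety quick coupler and lay it flat in the grey tray. Push the coupler's spring sleeve fully back once, so that the lance hops out to its vent catch, and let the sleeve spring right home; then push it fully back a second time, hold it there a moment while the lance comes free, and let it go home again. Do not ram the sleeve against its stop, put the lance down gently, and leave the other things on the table where they are.

Things in the scene. Friction and masses are not known exactly. Their poses are not given: they have to be found in the camera images.
- stand: Fixed steel stand carrying the quick coupler. Origin on the table top under the coupler's axis; x runs level along that axis towards the lance's nozzle, z up. The axis is 75 mm above the table. Base plate x -85 to 205, y +-55, 12 mm thick.
- clamp (a point): Front face of the stand's aluminium clamp block, on the coupler's axis; axes as the stand. The block is 80 mm wide, 50 mm deep, 108 mm high. The coupler is clamped in it at an untold place along x: the front face of its sleeve's flange, at rest, lies anywhere from 67 to 83 mm ahead (+x) of this point. Feel for it. Pushing the sleeve back means towards this point.
- sleeve (a joint): Round steel spring sleeve, on the stand's axis. 0 = home, grows (m) as it is pushed back (stand's -x), hard stop at 0.014. Tube 54 mm diameter, 37 mm long; flange 72 mm diameter, 8 mm thick, at its front end: push on the flange's front face, beside or above the lance. Takes about 8 N at first, rising to 18 N at the stop. Over 60 N on the sleeve is ramming.
- saddle (a point): Floor of the U-shaped saddle on the stand, open at the top, in which the lance's tube rests, 8 mm under the axis; 16 mm long, 36 mm wide (slot 21 mm), walls 10 mm above its floor. The lance slides through it as it comes out. Fingers beside the lance have room between the sleeve and this saddle.
- lance_grip (a point): Air lance, straight round rod 190 mm long, 0.25 kg, level on the coupler's axis at the start. Point: middle of its black grip, on its axis, near its centre of mass; x towards the nozzle. Grip 26 mm diameter, x -29 to 29; aluminium tube 16 mm diameter, x 29 to 105; steel tail 16 mm, x -85 to -29, with two 28 mm ribs at x -73 and -55, both inside the coupler at the start.
- lance: The same lance, same origin and axes. The first full push lets it hop 10 mm out, letting the sleeve home lets it on to 18 mm, where it is caught; the second full push frees it and an ejector moves it to 28 mm out, its tail still 17 mm inside the barrel (38 mm diameter nose, which stays put in the sleeve's mouth). Then draw it 20 mm or more further along +x before lifting.
- tray: Fixed open grey tray, 260 mm (x) by 130 mm (y) outside, walls 4 mm thick and 34 mm high, floor 4 mm thick. Origin at the centre of its underside. Lay the lance along its x, either way round.
- bottle_a: Bystander, leave alone: blue paint bottle, upright, 58 mm diameter, 150 mm high, origin at the centre of its underside.
- bottle_b: Bystander, leave alone: red paint bottle, same size and origin.
- bottle_c: Bystander, leave alone: yellow paint bottle with a black cap, same size and origin.
- spatula: Bystander, leave alone: spatula 200 mm long, lying along its x.
- block: Bystander, leave alone: pine block 200 x 75 x 55 mm, origin at the centre of its underside.
- mould: Bystander, leave alone: yellow round mould, 96 mm diameter, 34 mm high, origin at the centre of its underside.
- brayer: Bystander, leave alone: ink roller (black roller 90 mm long, 40 mm diameter, handle to -x, 160 mm), lying on the table; origin under the roller's middle.
Things that resemble listed ones, but are neither listed nor needed, are in the scene too. There is more than one size of the lance; the job needs the larger.

How it is judged:
On the way, in this order (a step that is already met when the one before it is completed fails the run):
1. the sleeve is pushed fully back (over 10.5 mm) and the lance hops to 6 to 14 mm out (value of joint sleeve above 0.0105 m and distance of lance_grip from where it was at the start of the episode between 0.006 and 0.014 m), for 0.05 s.
2. the sleeve is home again (within 1.5 mm) and the lance is caught 14 to 23 mm out (value of joint sleeve below 0.0015 m and distance of lance_grip from where it was at the start of the episode between 0.014 and 0.023 m), for 0.1 s.
3. the sleeve is pushed fully back (over 10.5 mm) a second time and the lance comes free, over 24 mm out (value of joint sleeve above 0.0105 m and distance of lance_grip from where it was at the start of the episode above 0.024 m), for 0.05 s.
At the end, for the whole second after the job is handed in: The lance lies level (within 7 degrees) and at rest on the tray's floor, its grip's middle within 40 mm along and 56 mm across of the tray's centre and less than 24 mm above the tray's underside, and the sleeve is home (within 1.5 mm) (x of lance_grip in the frame of tray between -0.04 and 0.04 m and y of lance_grip in the frame of tray between -0.056 and 0.056 m and z of lance_grip in the frame of tray below 0.024 m and angle between lance_grip's own x axis and vertical between 1.45 and 1.69 rad and linear speed of lance below 0.03 m/s and value of joint sleeve below 0.0015 m); the robot touches nothing.
It fails at once if a bystander is moved more than 25 mm (distance of any of bottle_a, bottle_b, bottle_c, spatula, block, mould, brayer from where it was at the start of the episode above 0.025 m).
It fails at once if the sleeve is rammed (over 60 N) (contact force between sleeve and anything else above 60 N).
It fails at once if the lance is dropped or flung (faster than 1 m/s) (linear speed of lance above 1 m/s).
It also fails if it takes over 54 s, if anything falls off the work surface, if the arm or the gripper's body presses on something with over 40 N, if the wrist force passes 120 N, or if a joint passes its speed limit or range.

### The arm

A 6-joint arm with a two-finger parallel gripper is mounted at the origin on the work surface. World frame = base frame: x ahead of the robot, y to its left, z up, the work surface at z = 0. Lengths are in m, angles in rad, forces in N, time in s.
With the tool pointing down it reaches from about 0.375 to 0.925 m from the base axis. Payload 5.7 kg.
Tool frame: the origin (TCP) lies midway between the tips of the shut fingers; the grasp point (between the pads) lies 19 mm behind it; z points along the fingers, y is the line along which they close (so a half turn about z gives the same grasp; the last joint's range is limited). The gripper opens to 88 mm and grips with 3 to 60 N. Pads are 20 mm wide; open, the fingers measure 115 mm over their backs; the gripper's body (75 mm by 178 mm) begins 61 mm behind the grasp point.
Start: joints at [0.997, 0.359, 1.51, -0, 1.272, -0.115], TCP at [0.266, 0.538, 0.193] pointing down, gripper open.
Joint ranges: [-2.97, 2.97], [-1.01, 2.36], [0.21, 2.38], [-0.96, 4.11], [0.2, 2.71], [-2.98, 2.98]. Speed limits (rad/s): [2.39, 2.39, 3.14, 3.14, 3.14, 3.14].

### API

Orientations are given as a unit quaternion [x, y, z, w].
In Python, from bench import move_ptp, servo_line, goto_joints, move_gripper, sleep, inverse_kinematics, capture, PlanningError, close_job, spot_in, silhouettes, current_clock, current_joint_pos, current_qvel, current_joint_torque, current_position, current_orientation, current_force, current_torque, current_finger_gap, current_grip_force gives the robot as it stands. Calls block until the motion is done:
- move_ptp(position, orientation): joint-space move of the TCP to a pose.
- servo_line(position, orientation=None, rate=0.15, contact_N=None): straight line of the TCP; orientation=None keeps the orientation; rate is the mean speed in m/s. With contact_N (N) it stops when the force on the tool has changed by that much, and returns True; else False.
- goto_joints(angles): joint-space move.
- move_gripper(opening): finger opening in m; the grip force is fixed at half the most; returns when the fingers have stopped.
- sleep(seconds).
- inverse_kinematics(position, orientation): joint angles nearest the present ones, or None.
- capture(name): name is "side" or "top" or "wrist"; returns a dict with "image" (420x560x3 uint8, blue, green, red), "range_z" (420x560 float32, m along the optical axis (not along the pixel's ray), 0 where there is no reading), "intrinsics" (3x3 intrinsics, pixels), "R" (3x3) and "t" (3): a world point X has camera coordinates R X + t. Camera axes: x right, y down, z forward; pixel columns grow to the right and rows downward; lengths in m; the calibration is good to about 2 mm. A picture is of the moment at which its call begins.
A pose or a line that the arm cannot do raises PlanningError and nothing moves.
- close_job(): hands the job in; it is judged then, once.
Trained networks look in the newest picture that a camera, given by its name, has taken for a name from the list of things; names that differ only in an ending like _2 or _b are one class to them, and where a whole thing is asked for, a point or a joint stands for the part that bears it (a point fixed in the world has none). Each returns a list of dicts, best first, with "conf" (0 to 1); they miss things now and then, are a little off and sometimes report something else, mostly with a low value. They report only what shows in the picture. A call takes as long as a camera call. They do not tell look-alikes from the thing itself.
- spot_in(camera, query): "xy" ([column, row] in pixels, amid what is visible of it).
- silhouettes(camera, query): "region" (420x560 bool, what is visible of it) and "xy" ([column, row] in pixels, amid what is visible of it).
Readings, each from a call of its own:
- current_clock(): time.
- current_joint_pos(): joint angles.
- current_qvel(): joint speeds.
- current_joint_torque(): joint torques, N m.
- current_position(): TCP position.
- current_orientation(): TCP orientation.
- current_force(): force on the tool from outside, world axes, zero at the start.
- current_torque(): the same for the moment, N m.
- current_finger_gap(): finger opening in m.
- current_grip_force(): force on a finger pad.
Only numpy, scipy, OpenCV 4.12 (cv2) and the standard library are available. Lean on these libraries where they do the work, as an engineer would, in place of code of your own. Each camera call takes 0.05 s, during which the arm holds its last target. There are 200 camera calls.

## Working session

There is one attempt and no reset: what is moved stays moved. The work goes in short steps, each a Python script; the robot and the scene stay as the last script left them, time stands still between calls to the robot, and variables do not carry over. Pictures are saved under pics/ and viewed, at most 10 in all, crops included, and the job is handed in when it is done.

```bash
mkdir -p pics; ls
cat > h.py <<'E'
import numpy as np, cv2
from bench import *
def world(c,px,py,z=None):
    K,R,t=c["intrinsics"],c["R"],c["t"]
    z=c["range_z"][py,px] if z is None else z
    p=np.stack([(px-K[0,2])/K[0,0]*z,(py-K[1,2])/K[1,1]*z,z*np.ones(np.shape(px))],-1)
    return (p-t)@R
def cloud(c,mask):
    y,x=np.nonzero(mask&(c["range_z"]>0)); return world(c,x,y)
E
python3 - <<'E'
from h import *
ims=[]
for n in("top","side"):
    c=capture(n); cv2.imwrite(f"pics/{n}0.png",c["image"])
    for q in("lance","stand","sleeve","tray","bottle_a","spatula","block","mould","brayer"):
        for s in silhouettes(n,q)[:3 if q!="bottle_a" else 4]:
            P=cloud(c,s["region"])
            if len(P)<5: continue
            print(n,q,round(s["conf"],2),np.round(s["xy"]),np.median(P,0).round(3),"min",np.percentile(P,2,0).round(3),"max",np.percentile(P,98,0).round(3))
print(current_clock())
E
```

```text
pics
top lance 0.84 [339. 208.] [ 0.563 -0.123  0.084] min [ 0.552 -0.177  0.076] max [ 0.575 -0.045  0.091]
top lance 0.79 [368. 272.] [ 0.394 -0.214  0.016] min [ 0.338 -0.256 -0.002] max [ 0.45  -0.171  0.024]
top stand 0.62 [354. 216.] [ 0.549 -0.175  0.014] min [ 0.511 -0.312  0.007] max [ 0.617 -0.043  0.112]
top stand 0.35 [284. 141.] [0.758 0.023 0.1  ] min [ 0.743 -0.004  0.011] max [0.785 0.05  0.153]
top sleeve 0.73 [369. 206.] [ 0.56  -0.205  0.099] min [ 0.534 -0.227  0.074] max [ 0.591 -0.184  0.111]
top tray 0.8 [216. 237.] [0.495 0.238 0.005] min [ 0.37   0.167 -0.001] max [0.622 0.305 0.036]
top bottle_a 0.86 [249. 150.] [0.743 0.127 0.099] min [0.728 0.104 0.008] max [0.77  0.154 0.152]
top bottle_a 0.83 [452. 281.] [ 0.357 -0.422  0.099] min [ 0.33  -0.463  0.004] max [ 0.384 -0.407  0.153]
top spatula 0.82 [156. 178.] [0.688 0.426 0.004] min [ 0.657  0.3   -0.003] max [0.731 0.482 0.022]
top spatula 0.68 [247. 148.] [0.744 0.128 0.099] min [0.728 0.104 0.003] max [0.773 0.158 0.153]
top block 0.7 [452. 200.] [ 0.592 -0.452  0.055] min [ 0.497 -0.501  0.001] max [ 
[... 1276 characters left out ...]
 184.] [0.496 0.248 0.007] min [0.368 0.16  0.   ] max [0.623 0.313 0.036]
side spatula 0.63 [306. 152.] [0.685 0.429 0.005] min [ 0.654  0.296 -0.001] max [0.729 0.486 0.023]
side block 0.58 [317. 369.] [ 0.591 -0.473  0.054] min [ 0.497 -0.506  0.009] max [ 0.687 -0.421  0.058]
side block 0.41 [292. 286.] [ 0.55  -0.272  0.015] min [ 0.508 -0.325  0.004] max [ 0.615 -0.046  0.112]
side mould 0.65 [352. 259.] [ 0.742 -0.147  0.031] min [ 0.704 -0.176  0.003] max [ 0.789 -0.102  0.038]
side brayer 0.73 [264. 145.] [0.531 0.471 0.023] min [ 0.42   0.435 -0.002] max [0.594 0.533 0.043]
side brayer 0.72 [214. 357.] [ 0.359 -0.45   0.094] min [ 0.33  -0.463  0.   ] max [ 0.383 -0.405  0.152]
1.0
```

View pics/top0.png

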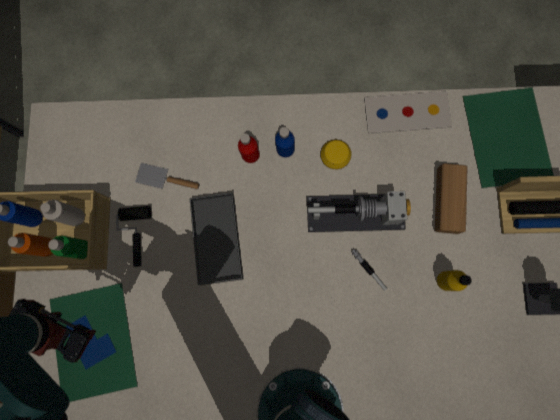

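View pics/side0.png

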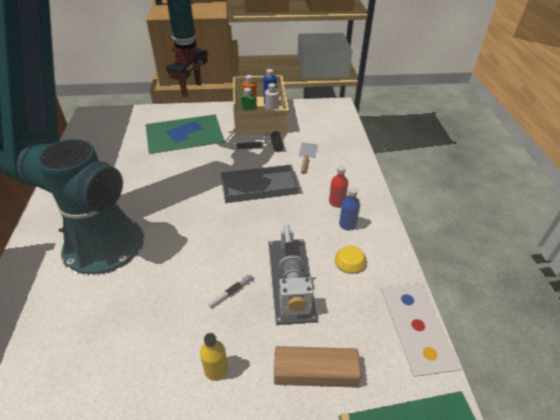

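Run:
```python
from h import *
c=capture("top")
P=cloud(c,np.ones((420,560),bool))
S=P[(abs(P[:,0]-.56)<.09)&(P[:,1]>-.36)&(P[:,1]<0)&(P[:,2]>.006)]
def rect(n,Q):
    r=cv2.minAreaRect(Q[:,:2].astype(np.float32)*1000); print(n,len(Q),r,Q.min(0).round(4),Q.max(0).round(4))
rect("plate",S[(S[:,2]<.017)]); rect("clamp",S[S[:,2]>.104][S[S[:,2]>.104][:,1]<-.23]);
F=S[(S[:,2]>.09)&(S[:,1]>-.232)]; rect("sleeve",F)
L=S[(S[:,2]>.07)&(S[:,1]>-.175)]; rect("lance",L)
for a in np.arange(-.24,-.03,.01):
    q=S[(abs(S[:,1]-a)<.005)&(S[:,2]>.055)]
    if len(q)>1:
        t=q[q[:,2]>q[:,2].max()-.006]; print(round(a,3),len(q),q.min(0).round(3),q.max(0).round(3),t.mean(0).round(4))
T=P[(abs(P[:,0]-.495)<.16)&(abs(P[:,1]-.238)<.09)&(P[:,2]>.025)&(P[:,2]<.045)]; rect("tray",T)
```

```text
plate 1943 ((559.12548828125, -182.4792938232422), (178.0151824951172, 354.0256042480469), 0.06370138376951218) [ 0.4702 -0.3596  0.006 ] [ 0.6483 -0.0054  0.017 ]
clamp 518 ((564.2201538085938, -287.57110595703125), (60.26050567626953, 79.60585021972656), 89.54691314697266) [ 0.5245 -0.3177  0.1041] [ 0.604  -0.2573  0.1191]
sleeve 306 ((566.0884399414062, -174.674560546875), (116.89893341064453, 61.355506896972656), 77.14402770996094) [ 0.5316 -0.2319  0.0902] [ 0.5947 -0.1145  0.1134]
lance 379 ((565.188232421875, -106.68069458007812), (35.5601692199707, 135.91000366210938), 1.8466867208480835) [ 0.546  -0.1747  0.0702] [ 0.5817 -0.0389  0.0931]
-0.24 42 [ 0.547 -0.244  0.078] [ 0.581 -0.235  0.099] [ 0.5644 -0.2401  0.0957]
-0.23 45 [ 0.539 -0.235  0.078] [ 0.59  -0.225  0.105] [ 0.5637 -0.2273  0.1008]
-0.22 70 [ 0.538 -0.225  0.072] [ 0.59  -0.215  0.107] [ 0.5642 -0.2203  0.1033]
-0.21 71 [ 0.537 -0.215  0.073] [ 0.591 -0.205  0.109] [ 0.5645 -0.2096  0.1043]
-0.2 69 [ 0.537 -0.205  0.071] [ 0.592 -0.195  0.105] [ 0.563  -0.2001  0.102 ]
-0.19 77 [ 0.529 -0.195  0.065] [ 0.595
[... 712 characters left out ...]
  0.076] [ 0.572 -0.095  0.085] [ 0.5647 -0.0998  0.0825]
-0.09 18 [ 0.557 -0.093  0.076] [ 0.571 -0.087  0.086] [ 0.5635 -0.0911  0.0832]
-0.08 24 [ 0.557 -0.085  0.073] [ 0.572 -0.076  0.084] [ 0.5645 -0.0801  0.0819]
-0.07 35 [ 0.546 -0.073  0.056] [ 0.582 -0.065  0.086] [ 0.5629 -0.0696  0.0831]
-0.06 52 [ 0.546 -0.065  0.059] [ 0.581 -0.056  0.087] [ 0.5639 -0.06    0.0828]
-0.05 15 [ 0.558 -0.053  0.076] [ 0.569 -0.047  0.085] [ 0.5635 -0.0501  0.0826]
-0.04 15 [ 0.557 -0.045  0.078] [ 0.569 -0.039  0.084] [ 0.5634 -0.0419  0.0814]
tray 467 ((495.5215759277344, 235.16891479492188), (260.5043029785156, 132.10317993164062), 6.512231826782227) [0.3597 0.1559 0.025 ] [0.6302 0.3126 0.0409]
```

The top view shows the coupler and its lance at about (350,210), with the axis along world y and the nozzle towards +y. The tray is at (216,237). The small loose look-alike lance is at (368,270). The side view agrees. I'll move above the coupler and look closely.

```bash
cat >> h.py <<'E'
from scipy.spatial.transform import Rotation as Ro
def down(yaw):  # tool down, tool x at angle yaw in world
    c,s=np.cos(yaw),np.sin(yaw); return Ro.from_matrix(np.array([[c,s,0],[s,-c,0],[0,0,-1.]])).as_quat()
def pick(p):   # yaw 90 or -90, whichever costs least on the last joint
    o=[(abs(j[5]),q) for q in(down(np.pi/2),down(-np.pi/2)) for j in[inverse_kinematics(p,q)] if j is not None]
    return min(o,key=lambda a:a[0])[1]
E
python3 - <<'E'
from h import *
p=[.564,-.15,.27]; q=pick(p); print(q, inverse_kinematics(p,q))
move_ptp(p,q); move_gripper(.043); print(current_clock(),current_position(),current_force(),current_finger_gap())
c=capture("wrist"); cv2.imwrite("pics/w1.png",c["image"])
P=cloud(c,np.ones((420,560),bool)); S=P[(abs(P[:,0]-.564)<.06)&(P[:,1]>-.34)&(P[:,1]<0)&(P[:,2]>.055)&(P[:,2]<.13)]
for a in np.arange(-.2,-.03,.004):
    s=S[abs(S[:,1]-a)<.002]
    if len(s)>3: print(round(a,3),len(s),np.percentile(s[:,0],[1,99]).round(4),np.percentile(s[:,2],98).round(4))
E
```

```text
[0.70710678 0.70710678 0.         0.        ] [-3.78275220e-01  2.76144160e-01  1.43923874e+00 -4.44089210e-16
  1.42620975e+00 -3.78275220e-01]
4.5583 [ 0.56399804 -0.15002823  0.26999541] [ 0.17795264 -1.77986079  0.15522815] 0.042991977613915565
-0.2 145 [0.5366 0.5889] 0.1025
-0.196 171 [0.5376 0.5879] 0.1032
-0.192 40 [0.5318 0.5876] 0.1095
-0.188 239 [0.5288 0.5975] 0.1115
-0.184 679 [0.529  0.5962] 0.1105
-0.18 196 [0.5454 0.5803] 0.0934
-0.176 48 [0.5556 0.57  ] 0.0836
-0.172 41 [0.5518 0.5727] 0.0877
-0.168 81 [0.5501 0.5743] 0.0882
-0.164 80 [0.5501 0.5742] 0.0887
-0.16 88 [0.5502 0.5755] 0.0884
-0.156 84 [0.5503 0.5755] 0.0885
-0.152 85 [0.5503 0.5754] 0.0888
-0.148 94 [0.5504 0.5754] 0.0885
-0.144 84 [0.5504 0.5753] 0.0887
-0.14 89 [0.5504 0.5753] 0.0884
-0.136 92 [0.5505 0.5753] 0.0889
-0.132 92 [0.5505 0.5752] 0.0883
-0.128 88 [0.5506 0.5752] 0.0884
-0.124 94 [0.5506 0.5752] 0.0884
-0.12 89 [0.5506 0.5751] 0.0882
-0.116 92 [0.5507 0.5751] 0.0887
-0.112 88 [0.5514 0.5742] 0.0877
-0.108 56 [0.5549 0.5697] 0.0839
-0.104 57 [0.5549 0.5697] 0.0831
-0.1 58 [0.5549 0.5696] 0.0839
-0.096 58 [0.555  0.5696] 0.0832
-0.092 58 [0.555  0.5696] 0.0833
-0.088 59 [0.555  0.5696] 0.0833
-0.084 59 [0.555  0.5696] 0.0831
-0.08 59 [0.5551 0.5696] 0.0837
-0.076 60 [0.5551 0.5695] 0.0832
-0.072 75 [0.5551 0.5695] 0.084
-0.068 133 [0.5449 0.5798] 0.0831
-0.064 140 [0.5449 0.5797] 0.0834
-0.06 139 [0.545  0.5796] 0.0833
-0.056 141 [0.5451 0.5796] 0.0831
-0.052 71 [0.5537 0.572 ] 0.0838
-0.048 68 [0.5542 0.5694] 0.0836
-0.044 65 [0.5542 0.5694] 0.0833
-0.04 66 [0.5542 0.5694] 0.0842
-0.036 14 [0.5555 0.5692] 0.0827
```

View pics/w1.png

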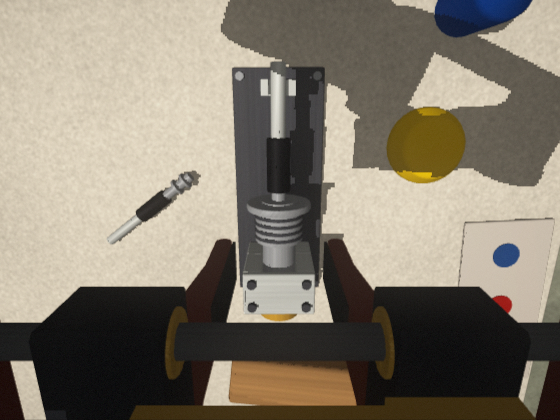

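The wrist view shows the coupler centred at column 278, with the flange front at about row 205, the black grip at rows 138-192, and the saddle at row 87. The lance axis is at x≈0.563, the grip's middle at y≈-0.141 and the flange face at y≈-0.182. Next I'll go down astride the grip and feel for the flange.

Run:
```python
from h import *
X=.5628
servo_line([X,-.152,.12],rate=.2); 
print("hit",servo_line([X,-.152,.066],rate=.08,contact_N=5),current_position().round(4) if hasattr(current_position(),'round') else current_position())
f0=np.array(current_force())
hit=servo_line([X,-.185,.066],rate=.015,contact_N=4)
y0=current_position()[1]; print(hit,y0,np.array(current_force())-f0,current_clock())
if hit: open("y0","w").write(str(y0))
```

```text
hit False [ 0.5631 -0.1521  0.0663]
False -0.18496269474706395 [ 0.02157848 -0.59250843  0.60486976] 8.6833
```

Run:
```python
from h import *
a=capture("side")["image"][170:330,200:400]; b=capture("wrist"); print(current_finger_gap(),current_position(),current_orientation())
w=b["image"]
cv2.imwrite("pics/m2.png",np.hstack([cv2.resize(a,(400,320)),cv2.resize(w,(400,300))[:320] if 0 else cv2.copyMakeBorder(cv2.resize(w,(400,300)),0,20,0,0,0)]))
P=cloud(b,np.ones((420,560),bool)); S=P[(abs(P[:,0]-.563)<.045)&(P[:,1]>-.3)&(P[:,1]<-.1)&(P[:,2]>.055)&(P[:,2]<.13)]
for y in np.arange(-.22,-.1,.004):
    s=S[abs(S[:,1]-y)<.002]
    if len(s)>3: print(round(y,3),len(s),np.percentile(s[:,0],[1,99]).round(4),np.percentile(s[:,2],98).round(4))
```

```text
0.04327491640454174 [ 0.56282384 -0.18496685  0.06602812] [7.07084470e-01 7.07129091e-01 2.34275021e-05 2.53319368e-05]
-0.22 252 [0.5357 0.5892] 0.0978
-0.216 387 [0.5375 0.5875] 0.1027
-0.212 771 [0.5374 0.5878] 0.1029
-0.208 535 [0.5391 0.5862] 0.1026
-0.204 729 [0.5395 0.5858] 0.1029
-0.2 535 [0.5401 0.5847] 0.1028
-0.196 388 [0.5409 0.5842] 0.1263
-0.192 310 [0.5409 0.5842] 0.1288
-0.188 918 [0.5409 0.5842] 0.1268
-0.184 3342 [0.532  0.5934] 0.1207
-0.18 996 [0.5409 0.5841] 0.1274
-0.176 834 [0.5323 0.5925] 0.1293
-0.172 1081 [0.5323 0.5928] 0.1295
-0.168 358 [0.5503 0.575 ] 0.0884
-0.164 357 [0.5504 0.5748] 0.0885
-0.16 365 [0.5504 0.5747] 0.0883
-0.156 374 [0.5502 0.5746] 0.0882
-0.152 384 [0.5498 0.5745] 0.0883
-0.148 391 [0.55   0.5744] 0.0883
-0.144 392 [0.5502 0.5752] 0.0884
-0.14 402 [0.5503 0.5751] 0.0883
-0.136 414 [0.5504 0.5749] 0.0883
-0.132 421 [0.5496 0.5747] 0.0882
-0.128 430 [0.5498 0.5746] 0.0884
-0.124 440 [0.55   0.5745] 0.0884
-0.12 430 [0.5502 0.5744] 0.0884
-0.116 442 [0.5502 0.5743] 0.0885
-0.112 334 [0.5513 0.5735] 0.0878
-0.108 297 [0.5545 0.5701] 0.0834
-0.104 296 [0.5546 0.57  ] 0.0835
```

View pics/m2.png

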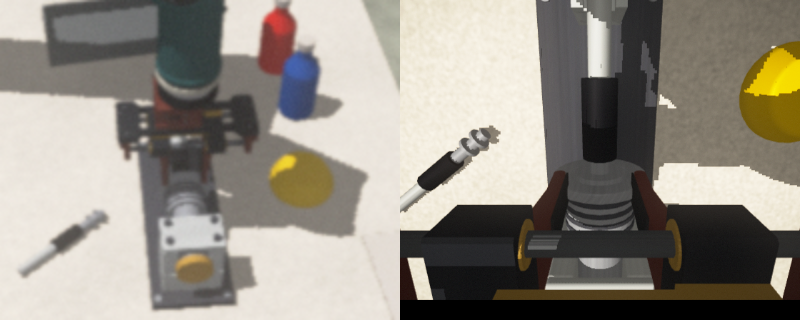

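Run:
```python
from h import *
X=.5628
f0=np.array(current_force())
hit=servo_line([X,-.200,.066],rate=.012,contact_N=4)
y0=current_position()[1]; print(hit,y0,f0,np.array(current_force())-f0,current_clock())
if hit: open("y0","w").write(str(y0))
b=capture("wrist"); cv2.imwrite("pics/w3.png",b["image"])
P=cloud(b,np.ones((420,560),bool)); S=P[(abs(P[:,0]-.563)<.012)&(P[:,1]>-.13)&(P[:,1]<-.1)&(P[:,2]>.086)&(P[:,2]<.1)]; print("grip front",S[:,1].max())
```

```text
False -0.19989996534612672 [ 0.0141973  -0.40444594 -0.05652077] [ 0.4214687   1.04443047 -0.02547302] 10.1833
grip front -0.11362738891552518
```

View pics/w3.png

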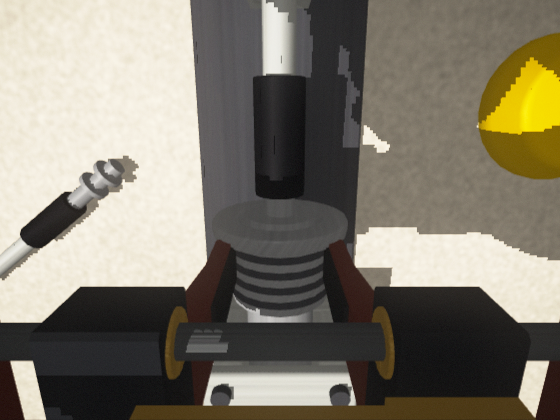

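Run:
```python
from h import *
b=capture("wrist"); K,R,t=b["intrinsics"],b["R"],b["t"]
print(K.round(1).tolist(),"cam",(-R.T@t).round(3), "fwd",R[2].round(2))
for p in([.5628,-.2,.066],[.5413,-.19,.066],[.5413,-.2,.085],[.5413,-.2,.12]):
    c=R@np.array(p)+t; u=K@c; print(p,(u[:2]/u[2]).round(),c[2].round(3))
for x,y in[(222,243),(222,250),(215,262),(205,280),(230,246),(230,260),(240,240),(280,240),(280,225),(280,205),(280,270),(215,225)]:
    print((x,y),b["image"][y,x],b["range_z"][y,x].round(3),world(b,np.array(x),np.array(y)).round(4))
s=capture("side"); cv2.imwrite("pics/s4.png",cv2.resize(s["image"][215:325,240:350],(800,600)*1 if 0 else (600,600),interpolation=cv2.INTER_CUBIC))
```

```text
[[358.7, 0.0, 279.3], [0.0, 358.7, 203.0], [0.0, 0.0, 1.0]] cam [ 0.562 -0.124  0.258] fwd [ 0.   -0.28 -0.96]
[0.5628, -0.2, 0.066] [280. 237.] 0.205
[0.5413, -0.19, 0.066] [242. 221.] 0.202
[0.5413, -0.2, 0.085] [239. 251.] 0.187
[0.5413, -0.2, 0.12] [230. 284.] 0.153
(222, 243) [36 39 62] 0.167 [ 0.5357 -0.1885  0.1021]
(222, 250) [33 38 57] 0.159 [ 0.537  -0.1885  0.1102]
(215, 262) [32 37 59] 0.149 [ 0.5358 -0.1889  0.1217]
(205, 280) [32 39 60] 0.134 [ 0.5347 -0.1891  0.1367]
(230, 246) [47 51 65] 0.166 [ 0.5396 -0.1894  0.1036]
(230, 260) [26 30 31] 0.156 [ 0.541  -0.1914  0.1144]
(240, 240) [81 83 85] 0.163 [ 0.5446 -0.1855  0.1057]
(280, 240) [74 75 77] 0.159 [ 0.5627 -0.184   0.1095]
(280, 225) [84 84 86] 0.173 [ 0.5628 -0.1823  0.0947]
(280, 205) [85 86 88] 0.183 [ 0.5628 -0.176   0.0821]
(280, 270) [86 88 85] 0.172 [ 0.5628 -0.2027  0.1014]
(215, 225) [82 85 87] 0.177 [ 0.5307 -0.1838  0.0904]
```

View pics/s4.png

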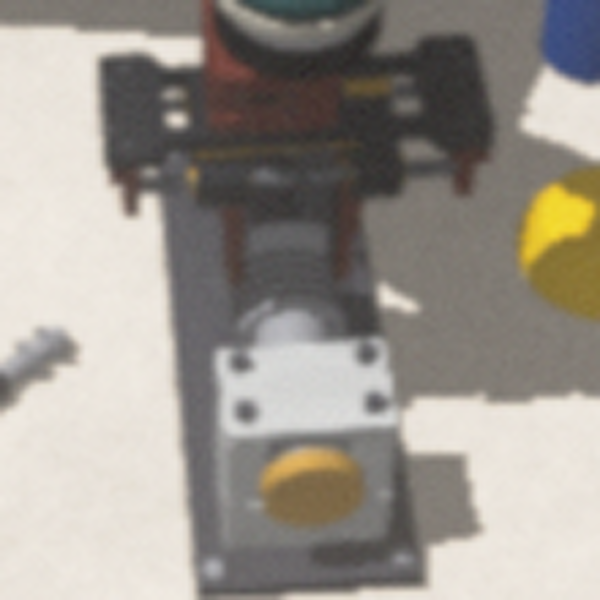

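The pictures show the fingers overlapping the flange (finger front face at y≈-0.189, flange face at -0.184), yet there is no force. What is seen and what is felt don't agree here. I'll retreat under guard while reading the force, then feel at the flange's top with closed fingers.

Run:
```python
from h import *
X=.5628
print(servo_line([X,-.150,.066],rate=.05,contact_N=6),current_position(),current_force(),current_clock())
servo_line([X,-.150,.098],rate=.1); move_gripper(0.0); print(current_finger_gap())
f0=np.array(current_force())
for y in np.arange(-.155,-.1951,-.004):
    hit=servo_line([X,y,.098],rate=.02,contact_N=4); print(hit,round(current_position()[1],4),(np.array(current_force())-f0).round(1))
    if hit: break
print(current_clock())
b=capture("wrist")
S=cloud(b,np.ones((420,560),bool))
g=S[(abs(S[:,0]-.563)<.012)&(S[:,1]>-.13)&(S[:,1]<-.09)&(S[:,2]>.086)&(S[:,2]<.1)]; print("grip front",g[:,1].max())
fl=S[(abs(abs(S[:,0]-.563)-.027)<.005)&(abs(S[:,1]+.185)<.03)&(S[:,2]>.07)&(S[:,2]<.1)]; print("flange front",np.percentile(fl[:,1],[50,90,98]))
```

```text
False [ 0.5629194  -0.15028471  0.06602135] [ 0.36957511  0.41077151 -0.13080344] 11.4833
0.0006773277356372097
False -0.1552 [-0.1 -0.4 -0.4]
False -0.1591 [0.6 0.2 0.8]
False -0.1631 [ 0.1 -0.4  1. ]
False -0.1672 [-0.1 -0.1  1.3]
False -0.1712 [-0.1 -0.7  0.3]
False -0.1752 [ 0.1 -0.6  0.7]
False -0.1792 [ 0.2 -0.   1.2]
False -0.1831 [ 0.5 -0.8  1.3]
False -0.1871 [ 0.5 -0.7  0.6]
False -0.1912 [0.  0.4 0.4]
False -0.1952 [ 0.1 -0.5  0.5]
16.6333
grip front -0.11352537197682666
flange front [-0.18507283 -0.18322922 -0.18298878]
```

Run:
```python
from h import *
servo_line([.5628,-.150,.098],rate=.1)
b=capture("wrist"); cv2.imwrite("pics/w5.png",b["image"]); print(current_position())
K,R,t=b["intrinsics"],b["R"],b["t"]
T=np.array(current_position())
u=K@(R@T+t); print("tcp px",(u/u[2])[:2].round(),u[2].round(3))
for x in(272,279,287):
    for y in range(215,290,6): print((x,y),b["image"][y,x],world(b,np.array(x),np.array(y)).round(4))
```

```text
[ 0.56301903 -0.14994072  0.09811647]
tcp px [280. 238.] 0.205
(272, 215) [20 20 20] [ 0.5583 -0.1396  0.0875]
(272, 221) [20 21 23] [ 0.5582 -0.1435  0.087 ]
(272, 227) [17 17 20] [ 0.5582 -0.1476  0.0862]
(272, 233) [19 20 20] [ 0.5582 -0.1514  0.0863]
(272, 239) [20 24 38] [ 0.559  -0.1385  0.1281]
(272, 245) [22 26 47] [ 0.5592 -0.1386  0.1354]
(272, 251) [19 25 46] [ 0.5594 -0.1378  0.144 ]
(272, 257) [22 26 46] [ 0.5595 -0.1379  0.15  ]
(272, 263) [21 24 47] [ 0.5596 -0.1381  0.1554]
(272, 269) [23 25 46] [ 0.5597 -0.1383  0.1603]
(272, 275) [19 24 45] [ 0.5598 -0.1379  0.1661]
(272, 281) [20 24 46] [ 0.5599 -0.1385  0.1698]
(272, 287) [19 19 30] [ 0.5608 -0.1163  0.2137]
(279, 215) [20 20 21] [ 0.5624 -0.1395  0.0877]
(279, 221) [18 20 18] [ 0.5624 -0.1433  0.0876]
(279, 227) [16 18 17] [ 0.5624 -0.1469  0.088 ]
(279, 233) [15 15 15] [ 0.5624 -0.1512  0.0868]
(279, 239) [17 15 20] [ 0.5624 -0.1548  0.0875]
(279, 245) [17 17 18] [ 0.5624 -0.1397  0.1327]
(279, 251) [17 16 17] [ 0.5624 -0.1406  0.1377]
(279, 257) [17 18 18] [ 0.5624 -0.1431  0.1386]
(279, 263) [20 18 20] [ 0.5624 -0.146   0.1388]
(279, 269) [90 90 91] [ 0.5624 -0.1483  0.1404]
(279, 275) [69 70 71] [ 0.5624 -0.1506  0.1419]
(279, 281) [40 41 41] [ 0.5625 -0.1535  0.142 ]
(279, 287) [69 69 71] [ 0.5625 -0.1565  0.1422]
(287, 215) [17 16 16] [ 0.5672 -0.1399  0.0863]
(287, 221) [16 17 18] [ 0.5672 -0.1441  0.0853]
(287, 227) [17 16 16] [ 0.5672 -0.1474  0.0866]
(287, 233) [17 17 18] [ 0.5672 -0.1512  0.0869]
(287, 239) [19 21 39] [ 0.5663 -0.138   0.1293]
(287, 245) [20 25 46] [ 0.5661 -0.1381  0.1364]
(287, 251) [19 23 45] [ 0.566  -0.1385  0.1423]
(287, 257) [24 26 50] [ 0.5659 -0.1384  0.1488]
(287, 263) [18 22 44] [ 0.5657 -0.1379  0.1557]
(287, 269) [19 26 45] [ 0.5656 -0.1379  0.1612]
(287, 275) [20 24 46] [ 0.5655 -0.1383  0.1653]
(287, 281) [18 24 43] [ 0.5654 -0.138   0.1708]
(287, 287) [22 22 26] [ 0.5643 -0.1161  0.214 ]
```

View pics/w5.png

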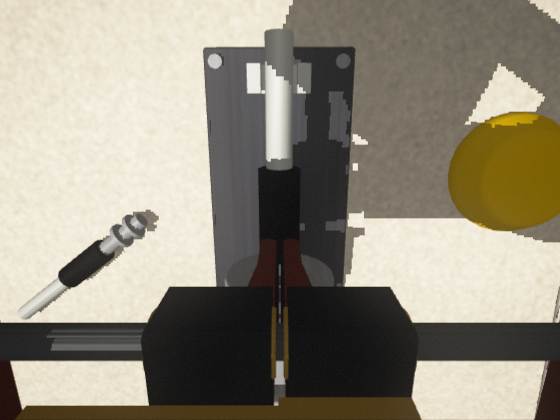

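The wrist view shows the shut fingertips, at (280,238), really end at z≈0.128 while the reported TCP is at z 0.098. So the true tips lie about 30 mm short of the reported TCP and my fingers were passing above the flange. I'll correct z by -0.03 and feel again.

Run:
```python
from h import *
X=.5628; Z=.036
servo_line([X,-.152,.098],rate=.1); move_gripper(.043)
print("down hit",servo_line([X,-.152,Z],rate=.08,contact_N=5),current_position())
f0=np.array(current_force())
hit=servo_line([X,-.190,Z],rate=.015,contact_N=4)
y0=current_position()[1]; print(hit,y0,np.array(current_force())-f0,current_clock())
if hit: open("y0","w").write(str(y0))
```

```text
down hit False [ 0.56320258 -0.15216052  0.03632273]
True -0.17185001485377618 [1.23444599 1.01311777 0.25561338] 20.725
```

The flange is felt at TCP y=-0.1719, so its face is at about -0.182, which matches the pictures. First push:

```bash
cat >> h.py <<'E'
def lance():
    b=capture("wrist"); S=cloud(b,np.ones((420,560),bool))
    g=S[(abs(S[:,0]-.563)<.012)&(S[:,1]>-.14)&(S[:,1]<-.06)&(S[:,2]>.086)&(S[:,2]<.1)]; return g[:,1].max()
E
python3 - <<'E'
from h import *
X=.5628; Z=.036; y0=float(open("y0").read())
print(lance())
for d in(.006,.0095,.0125): 
    servo_line([X,y0-d,Z],rate=.02); print(d,round(current_position()[1]-y0,4),np.array(current_force()).round(1))
sleep(.15); print("pushed",lance(),round(current_position()[1]-y0,4),np.array(current_force()).round(1),current_clock())
E
```

```text
-0.11317903608007955
0.006 -0.0028 [1.8 9.3 0.7]
0.0095 -0.0059 [ 1.8 12.9  1.4]
0.0125 -0.0088 [ 1.4 12.1  1.9]
pushed -0.1040298703219684 -0.0088 [ 1.9 12.5  2.1] 22.0583
```

Run:
```python
from h import *
X=.5628; Z=.036; y0=float(open("y0").read())
for d in(.015,.017):
    servo_line([X,y0-d,Z],rate=.02); print(d,round(current_position()[1]-y0,4),np.array(current_force()).round(1))
sleep(.25); print("pushed",lance(),round(current_position()[1]-y0,4),np.array(current_force()).round(1))
servo_line([X,y0+.008,Z],rate=.04); sleep(.3)
print("home",lance(),current_position()[1]-y0,np.array(current_force()).round(1),current_clock())
```

```text
0.015 -0.0107 [ 2.4 14.3  2. ]
0.017 -0.0123 [ 2.3 15.6  2.7]
pushed -0.10396835125662678 -0.0123 [ 2.3 14.4  2.5]
home -0.09531128442363951 0.007792746003424722 [ 0.2 -0.7  0.9] 24.0083
```

The lance hopped about 9 mm, then was caught about 18 mm out, as expected. Second push:

Run:
```python
from h import *
X=.5628; Z=.036; y0=float(open("y0").read())
servo_line([X,y0,Z],rate=.04)
servo_line([X,y0-.017,Z],rate=.02); sleep(.4)
print("pushed",lance(),round(current_position()[1]-y0,4),np.array(current_force()).round(1))
servo_line([X,y0+.006,Z],rate=.04); sleep(.2)
print("home",lance(),current_position()[1]-y0,np.array(current_force()).round(1),current_clock())
```

```text
pushed -0.08586316380173899 -0.0132 [ 2.  14.1  3.3]
home -0.08581239428795627 0.005615247046088012 [-0.8  0.7 -0.4] 26.7833
```

Run:
```python
from h import *
X=.5628; Z=.029
servo_line([X,-.1145,.036],rate=.1); servo_line([X,-.1145,Z],rate=.05)
move_gripper(.015); print(current_finger_gap(),current_grip_force(),np.array(current_force()).round(1))
hit=servo_line([X,-.088,Z],rate=.03,contact_N=6)
print(hit,current_position(),current_orientation(),np.array(current_force()).round(1),lance(),current_finger_gap(),current_clock())
c=capture("top"); S=cloud(c,np.ones((420,560),bool))
S=S[(abs(S[:,0]-.563)<.05)&(S[:,1]>-.22)&(S[:,1]<.03)&(S[:,2]>.06)&(S[:,2]<.1)]
for a in np.arange(-.2,.02,.008):
    s=S[abs(S[:,1]-a)<.004]
    if len(s)>3: print(round(a,3),np.percentile(s[:,0],[1,99]).round(4),s[:,2].max().round(4))
```

```text
0.0253378112108381 29.99825656414032 [ 0.2 -0.8 -0.7]
True [ 0.56264271 -0.09893917  0.0288071 ] [ 7.06634117e-01  7.07578400e-01 -9.90278712e-04 -2.25048542e-04] [-0.1 -2.   1.9] -0.0695145226835909 0.025224578465882365 28.8083
-0.176 [0.5521 0.5771] 0.0904
-0.168 [0.5527 0.5752] 0.092
-0.16 [0.5548 0.5695] 0.0918
-0.152 [0.5523 0.574 ] 0.0915
-0.072 [0.5467 0.5803] 0.0905
-0.064 [0.5461 0.5812] 0.0854
-0.056 [0.5462 0.5817] 0.0862
-0.048 [0.557  0.5654] 0.0853
-0.016 [0.5608 0.5705] 0.085
-0.008 [0.5561 0.5706] 0.0848
0.0 [0.5561 0.5707] 0.0921
```

The draw stopped at the saddle: the grip's front is at y≈-0.070 and the lance is about 44 mm out. Both ribs are clear, with only about 1.5 mm of tail left in the wide mouth. I'll back off slightly, tilt the nozzle up about the tail, slide out over the saddle and lift.

Run:
```python
from h import *
q0=Ro.from_quat(down(np.pi/2)); X=.5628
servo_line([X,-.1005,.029],q0.as_quat(),rate=.03)
piv=np.array([X,-.1845,.075]); T=np.array([X,-.1005,.029])
def pose(deg,along=0,up=0):
    r=Ro.from_rotvec([np.radians(deg),0,0]); return piv+r.apply(T-piv+[0,along,0])+[0,0,up],(r*q0).as_quat()
for a in((3,0,0),(6,0,0),(9,0,0),(9,.015,0),(9,.03,.005)):
    p,q=pose(*a); h=servo_line(p,q,rate=.04,contact_N=12); print(a,h,np.array(current_force()).round(1),current_finger_gap())
    if h: break
else:
    p[2]+=.14; servo_line(p,q,rate=.2)
print(current_position(),current_clock())
for yaw in(6.5,186.5):
    for z in(.12,-.025):print(yaw,z,inverse_kinematics([.4955,.2352,z],down(np.radians(yaw))))
```

```text
(3, 0, 0) False [-0.   0.1 -2.7] 0.024991360603086894
(6, 0, 0) False [-0.5 -0.6 -3.5] 0.025627073178272265
(9, 0, 0) False [-0.3 -0.1 -2.6] 0.025402992753602496
(9, 0.015, 0) False [ 0.1 -1.1 -2.9] 0.02568297559488351
(9, 0.03, 0.005) False [ 0.5  0.6 -3.1] 0.025312040008794803
[ 0.56184191 -0.06455272  0.19130637] 31.875
6.5 0.12 [ 3.17229962e-01  3.64142884e-01  1.70739471e+00 -4.44089210e-16
  1.07005506e+00  1.77457989e+00]
6.5 -0.025 [ 3.17229962e-01  5.72948406e-01  1.82017828e+00 -4.44089210e-16
  7.48465970e-01  1.77457989e+00]
186.5 0.12 [ 3.17229962e-01  3.64142884e-01  1.70739471e+00 -4.44089210e-16
  1.07005506e+00 -1.36701277e+00]
186.5 -0.025 [ 3.17229962e-01  5.72948406e-01  1.82017828e+00 -4.44089210e-16
  7.48465970e-01 -1.36701277e+00]
```

The lance is free and held. Next I'll carry it to the tray.

Run:
```python
from h import *
q=down(np.radians(186.5)); p=[.4955,.2352]
move_ptp(p+[.14],q); print(current_clock(),current_position(),current_finger_gap())
servo_line(p+[.0],q,rate=.12)
h=servo_line(p+[-.034],q,rate=.025,contact_N=4); print(h,current_position(),np.array(current_force()).round(1),current_clock())
b=capture("wrist"); cv2.imwrite("pics/w6.png",b["image"])
```

```text
33.0917 [0.49575891 0.23451573 0.13959437] 0.025561570763208166
True [ 0.49533524  0.23511767 -0.02528426] [-1.1 -0.1  6.3] 35.3667
```

View pics/w6.png

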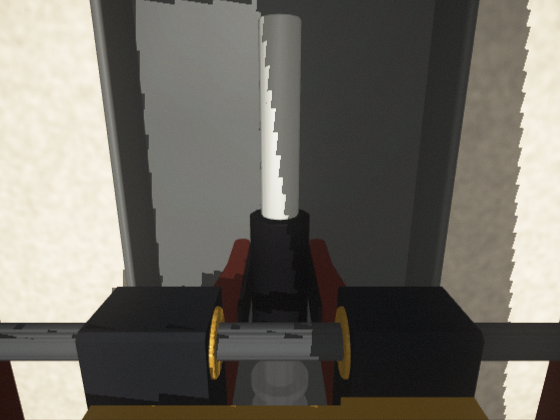

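The lance is held in the middle of the tray, lined up with its walls (tube at column 280, inner walls at about 130 and 430), with the fingertips on the floor. Release now, then check.

Run:
```python
from h import *
q=down(np.radians(186.5)); p=[.4955,.2352]
servo_line(p+[-.0245],q,rate=.02); move_gripper(.05); sleep(.2)
servo_line(p+[.02],q,rate=.06); servo_line(p+[.2],q,rate=.25)
b=capture("wrist"); S=cloud(b,np.ones((420,560),bool))
l=(S-[.4955,.2352,0])@Ro.from_euler('z',6.5,degrees=True).as_matrix()
m=l[(abs(l[:,0])<.12)&(abs(l[:,1])<.055)&(l[:,2]>.012)&(l[:,2]<.05)]
print(m.min(0).round(3),m.max(0).round(3))
for a in np.arange(-.11,.11,.015):
    s=m[abs(m[:,0]-a)<.005]
    if len(s)>3: print(round(a,3),s[:,1].mean().round(3),np.ptp(s[:,1]).round(3),s[:,2].max().round(3))
c=capture("top"); S=cloud(c,np.ones((420,560),bool)); fl=S[(abs(S[:,0]-.563)<.03)&(abs(S[:,1]+.19)<.03)&(S[:,2]>.1065)]; print("flange",np.percentile(fl[:,1],[2,50,98]).round(4),current_clock())
cv2.imwrite("pics/t7.png",c["image"])
```

```text
[-0.106 -0.013  0.012] [0.084 0.014 0.033]
-0.11 -0.0 0.015 0.023
-0.095 -0.0 0.015 0.025
-0.08 -0.001 0.015 0.025
-0.065 -0.0 0.015 0.026
-0.05 -0.001 0.015 0.026
-0.035 0.0 0.022 0.03
-0.02 0.0 0.025 0.031
-0.005 -0.0 0.025 0.031
0.01 -0.0 0.024 0.032
0.025 -0.0 0.025 0.031
0.04 0.0 0.015 0.027
0.055 -0.0 0.026 0.033
0.07 -0.0 0.027 0.033
0.085 0.0 0.016 0.027
flange [-0.1971 -0.1874 -0.1841] 38.3167
```

View pics/t7.png

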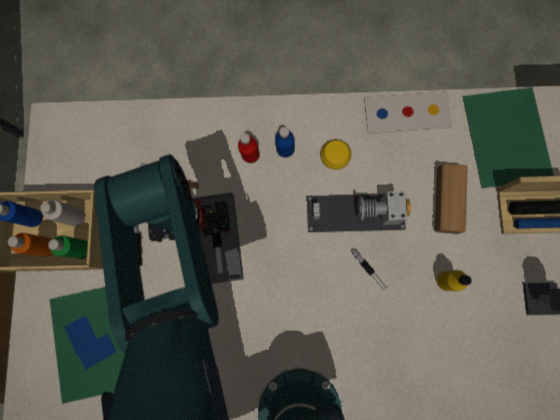

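The lance lies level and centred in the tray. The coupler at (370,206) is empty with its sleeve home, and the bystanders I can see haven't moved. Handing in.

```bash
python3 -c "
from bench import *
print(close_job(),current_clock())"
```

```text
the job is handed in; nothing more can be done
the job is handed in; nothing more can be done
```

The lance is off the coupler and lying level in the middle of the grey tray, with the sleeve home. I handed the job in at about 38 s of the 54 s allowed; no verdict came back. The fingertips turned out to end about 30 mm short of the reported tool point, so I corrected for that.

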